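Fit a C-shaped packer to a damper shaft

ROBOT

A 7-joint arm with a two-finger parallel gripper is mounted at the origin on the work surface. World frame = base frame: x ahead of the robot, y to its left, z up, the work surface at z = 0. Lengths are in m, angles in rad, forces in N, time in s.
With the tool pointing down it reaches from about 0.4 to 0.85 m from the base axis. Payload 10.4 kg.
Tool frame: the origin (TCP) lies midway between the tips of the shut fingers; the grasp point (between the pads) lies 19 mm behind it; z points along the fingers, y is the line along which they close (so a half turn about z gives the same grasp; the last joint's range is limited). The gripper opens to 85 mm and grips with 20 to 120 N. Pads are 22 mm wide; open, the fingers measure 114 mm over their backs; the gripper's body (76 mm by 85 mm) begins 54 mm behind the grasp point. The pads swing forward as they close: fully open they stand 13 mm farther back than shut.
Start: joints at [-1.135, 0.332, -0.065, 1.46, 0.022, 1.35, -0.088], TCP at [0.277, 0.56, 0.203] pointing down, gripper open.
Joint ranges: [-2.6, 2.6], [-0.5, 2.12], [-1.47, 1.34], [0.16, 2.42], [-1.27, 4.41], [0.06, 2.06], [-2.6, 2.6]. Speed limits (rad/s): [2.22, 2.22, 2.79, 2.79, 3.14, 3.14, 3.14].

INTERFACE

Orientations are given as a rotation vector (axis times angle).
In Python, from cell import bot, viewer, look_for gives the robot as it stands. The module is installed in compiled form; this text tells all that it offers.
- The arm moves only by the shell command python3 -m jog 'ROWS' [OPENING] [FORCE]. ROWS is JSON, a list of rows, each an object with "translation": the shift along the tool's x, y, z in m, a list of three; "dr": the turn, a rotation vector about the tool's x, y, z in rad, a list of three. In form: [{"translation": [tx, ty, tz], "dr": [wx, wy, wz]}, ...]. A call has 1 to 10 rows; each row shifts and turns the commanded pose from where the row before left it, along the tool's axes as they then stand; what a row does not reach is not made up. A row lasts 1/12 s, in which the tool goes at most 41.7 mm and 7.16 degrees, less where a joint would pass 70% of its speed; a pose out of reach is approached as far as the arm can. A call is refused whole if a number of a shift passes 0.0417 or a number of a turn 0.125, either way. A call with a gripper value outside its range is refused whole. OPENING is the closure, from 0 (fully open) to 1 (shut), set as the call begins (- or left out, the last holds). The fingers move at their own pace and stop on an object; FORCE is the grip in N (left out, the last holds). Time passes only in rows, so rows that do not move let the fingers close. It gives the time, the measured TCP pose, the force, the opening and the grip force at its end, in the units of the state.
- bot.get_obs(): the state, without advancing time (a new reading comes with each control period).
- viewer.read_camera(name): name is "scene" or "top" or "wrist"; returns a dict with "color" (384x512x3 uint8, red, green, blue), "z_map" (384x512 float32, m along the optical axis (not along the pixel's ray), 0 where there is no reading), "mtx" (3x3 intrinsics, pixels), "D" ([k1, k2, p1, p2, k3] as OpenCV has them; the pictures are not rectified), "rvec" (rotation vector, rad) and "tvec" (3), from world to camera coordinates, as OpenCV has them. Camera axes: x right, y down, z forward; pixel columns grow to the right and rows downward; lengths in m; the calibration is good to about 2 mm. A picture is of the moment at which its call begins.
- bot.sign_off(): hands the job in; it is judged then, once.
Trained networks look in a picture, given as the dict that the camera call returned (one of the last four; its "shot" number tells which), for a name from the list of things; names that differ only in an ending like _2 or _b are one class to them, and where a whole thing is asked for, a point or a joint stands for the part that bears it (a point fixed in the world has none). Each returns a list of dicts, best first, with "confidence" (0 to 1); they miss things now and then, are a little off and sometimes report something else, mostly with a low value. They report only what shows in the picture. A call takes as long as a camera call. They do not tell look-alikes from the thing itself.
- look_for(thing, picture): "pixel" ([column, row] in pixels, amid what is visible of it).
The state is a dict: "time": time; "joint_pos": joint angles; "qvel": joint speeds; "effort": joint torques, N m; "ee_pos": TCP position; "tool_rot": TCP orientation; "force": force on the tool from outside, world axes, zero at the start; "torque": the same for the moment, N m; "grip_width": finger opening in m; "grip_force": force on a finger pad.
Only numpy, scipy, OpenCV 4.12 (cv2) and the standard library are available. Lean on these libraries where they do the work, as an engineer would, in place of code of your own. Each camera call takes 0.05 s, during which the arm holds its last target. There are 200 camera calls.

TASK

Pull out the tray of the steel parts case and take out the black C-shaped packer. Slip it sideways through its gap onto the thin shaft of the upright damper, under the top washer, and let it down over the shoulder at the foot of the shaft so that it lies flat on the flange; then let go. Leave the socket standing in the tray and do not disturb the dish, the gauge and the mirror.

Things in the scene. Friction and masses are not known exactly. Their poses are not given: they have to be found in the camera images.
- tray (a joint): pull-out tray in the front of the fixed grey steel case with a clear plastic top (280 wide x 180 deep x 62 mm high); metres, 0 = closed, 0.15 = fully out; about 2 N of friction, stays where left. About 120 mm out, the packer is out from under the top. Tray floor 10 mm above the table, inside 264 wide x 160 mm long, walls up to 38 mm, front panel to 59 mm above the table.
- tray_pull (a point): middle of the tray's handle, a level round bar 10 mm thick, 90 mm long, 50 mm above the table and 50 mm in front of the case (40 mm free behind the bar). Moves with the tray. x points into the case (the tray opens along -x), y along the bar, z up.
- packer_rib (a point): centre (half-way up) of the upright rib of the loose black plastic C-shaped packer, 60 g: rib 26 mm long (x), 12 wide (y), 30 high (z) from the underside, best gripped across its 12 mm; 38 mm from the bore's centre. The packer starts flat on the tray floor, left or right, under the case's clear top until the tray is out, rib roughly towards the handle. Axes as packer_bore.
- packer_bore (a point): centre of the packer's bore, on its flat underside. The C is 52 mm outside, 14 mm thick, bore 24 mm, the gap 16 mm at its narrowest and flared outwards. x points out through the gap (the rib is at -x, on the far side of the C), z up.
- damper_seat (a point): centre of the damper's flange top (54 mm across, 120 above the table), z up. Fixed upright in a clamp. Shaft 11 mm thick; at its foot a shoulder 20 mm thick, 8 high, top 3 mm tapered to 14; underside of the 30 mm top washer 36 mm, stud end 55 mm above the flange. The gap passes the shaft only with the packer's underside 8 to 22 mm above the flange; from above it cannot go on.
- socket_mid (a point): centre of a stainless socket, 26 mm thick and 32 mm high, loose, standing upright on the tray floor on the other side from the packer; to be left there.
- dish: white ceramic dish of washers, 90 mm across, 28 mm high, loose; origin at its underside; bystander
- gauge: flat green plastic spark plug gauge, about 77 x 38 x 7 mm, loose; origin at its underside; bystander
- mirror: chrome round mirror lying flat, 92 mm across, 12 mm high, with a stem 90 mm long at its +y side, loose; origin under the disc; bystander
There are look-alikes about, which are no part of the job. There is more than one size of the part that bears damper_seat; the job needs the middle-sized.

How it is judged:
On the way, in this order (a step that is already met when the one before it is completed fails the run):
1. the tray is pulled out at least 80 mm (value of joint tray above 0.08 m), for 0.1 s.
2. the packer is lifted out of the tray (underside more than 60 mm above the table) (height (world z) of packer_bore above 0.06 m), for 0.1 s.
At the end, for the whole second after the job is handed in: The packer lies flat on the damper's flange round the shoulder (bore within 5 mm of the shaft's axis, underside within 3 mm of the flange, tilted less than 0.1 rad), let go and at rest; the socket still stands on the tray floor. The tray may stay open (horizontal distance between packer_bore and damper_seat below 0.005 m and z of packer_bore in the frame of damper_seat between -0.003 and 0.003 m and angle between packer_bore's own z axis and vertical below 0.1 rad and horizontal distance between socket_mid and tray_pull below 0.25 m and height (world z) of socket_mid below 0.036 m and angle between socket_mid's own z axis and vertical below 0.3 rad); the robot touches nothing.
It fails at once if the dish, the gauge or the mirror is moved more than 20 mm (distance of any of dish, gauge, mirror from where it was at the start of the episode above 0.02 m).
It fails at once if the socket is knocked over or lifted out (angle between socket_mid's own z axis and vertical above 0.7 rad or height (world z) of socket_mid above 0.06 m).
It also fails if it takes over 69 s, if anything falls off the work surface, if the arm or the gripper's body presses on something with over 40 N, if the wrist force passes 120 N, or if a joint passes its speed limit or range.

## Working session

There is one attempt and no reset: what is moved stays moved. The work goes in short steps, Python scripts to look and compute and a shell command to move; the robot and the scene stay as the last step left them, time stands still between calls to the robot, and variables do not carry over. Pictures are saved under pics/ and viewed, at most 10 in all, crops included, and the job is handed in when it is done.

```bash
mkdir -p pics; cat > h.py <<'E'
import numpy as np, cv2
from cell import bot, viewer, look_for
from scipy.spatial.transform import Rotation as R
def cam(n): return viewer.read_camera(n)
def save(p,f): cv2.imwrite('pics/'+f,p['color'][:,:,::-1])
def w(p,u,v,z=None,win=2):
    """world point of pixel; z = given plane height, else depth map"""
    K,D=np.array(p['mtx'],float),np.array(p['D'],float)
    Rm=cv2.Rodrigues(np.array(p['rvec'],float))[0];t=np.array(p['tvec'],float).ravel()
    n=cv2.undistortPoints(np.array([[[u,v]]],float),K,D)[0,0]
    d=np.array([n[0],n[1],1.])
    if z is None:
        a=p['z_map'][int(v)-win:int(v)+win+1,int(u)-win:int(u)+win+1];a=a[a>0]
        return Rm.T@(d*np.median(a)-t) if len(a) else None
    c=-Rm.T@t;r=Rm.T@d
    return c+r*(z-c[2])/r[2]
def st():
    o=bot.get_obs();print('t',round(o['time'],2),'p',np.round(o['ee_pos'],4),'R',np.round(R.from_rotvec(o['tool_rot']).as_matrix(),3).tolist(),'F',np.round(o['force'],1),'g',o['grip_width'],o['grip_force']);return o
E
python3 - <<'E'
from h import *
o=st()
for n in ('scene','top'):
    p=cam(n);save(p,n+'0.png')
    for th in ['tray_pull','packer_rib','packer_bore','damper_seat','socket_mid','dish','gauge','mirror']:
        for r in look_for(th,p)[:4]:
            u,v=r['pixel'];x=w(p,u,v);print(n,th,np.round([u,v]),round(r['confidence'],2),None if x is None else np.round(x,3))
E
```

```text
t 0.0 p [0.2766 0.56   0.2017] R [[-0.897, 0.443, -0.001], [0.443, 0.897, -0.001], [-0.0, -0.001, -1.0]] F [ 0.4  0.5 -0.1] g 0.08519319135291252 0.0
scene tray_pull [200. 161.] 0.47 [ 0.519 -0.28  -0.001]
scene damper_seat [341. 182.] 0.93 [0.35  0.162 0.069]
scene damper_seat [310. 253.] 0.74 [0.601 0.216 0.054]
scene damper_seat [242. 255.] 0.74 [0.721 0.061 0.043]
scene dish [343. 268.] 0.97 [0.564 0.31  0.013]
scene gauge [273. 226.] 0.75 [0.575 0.069 0.008]
scene mirror [296. 297.] 0.82 [0.718 0.252 0.011]
top tray_pull [359. 156.] 0.68 [ 0.595 -0.246  0.025]
top damper_seat [244. 113.] 0.73 [0.7   0.042 0.048]
top damper_seat [183. 164.] 0.57 [0.573 0.184 0.078]
top dish [135. 168.] 0.95 [0.574 0.317 0.012]
top dish [185. 161.] 0.26 [0.58  0.181 0.073]
top gauge [232. 170.] 0.86 [0.566 0.072 0.007]
top mirror [166. 115.] 0.75 [0.709 0.238 0.012]
```

View pics/scene0.png

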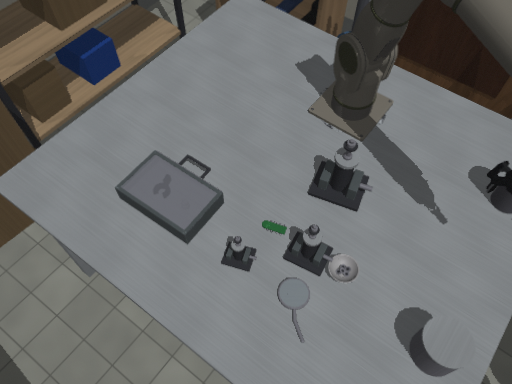

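View pics/top0.png

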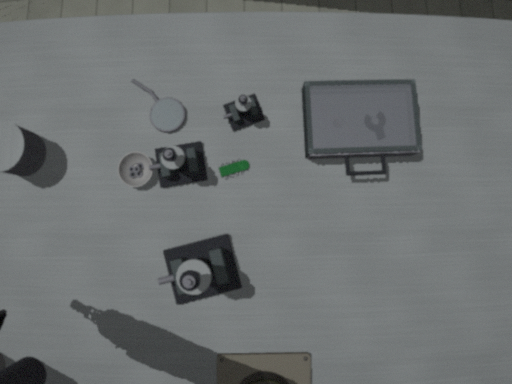

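Scene view: three look-alike dampers, small (240,250), middle (310,245) and large (345,175). The case is at (170,195) with its handle at (195,165). The dark C at (165,185) shows through the lid; in the top view it is at (375,123) with the handle at (367,172). By size I choose the middle damper, and I'll check that with depth heights and one close crop.

```bash
python3 - <<'E'
from h import *
def cloud(p):
    v,u=np.mgrid[0:384,0:512];z=p['z_map'];m=z>0
    n=cv2.undistortPoints(np.stack([u[m],v[m]],1).astype(float)[:,None],np.array(p['mtx'],float),np.array(p['D'],float))[:,0]
    Rm=cv2.Rodrigues(np.array(p['rvec'],float))[0];t=np.array(p['tvec'],float).ravel()
    return (np.c_[n,np.ones(len(n))]*z[m][:,None]-t)@Rm
ps=[cam('scene'),cam('top')]
for p,nm in zip(ps,('scene','top')):
    c=cloud(p)
    for lab,(x,y),r in (('small',(.71,.05),.06),('mid',(.585,.195),.075),('big',(.36,.165),.1)):
        q=c[np.hypot(c[:,0]-x,c[:,1]-y)<r];zm=np.percentile(q[:,2],99.8)
        print(nm,lab,'zmax',q[:,2].max().round(3))
        for a in np.arange(0.02,q[:,2].max(),.01):
            s=q[(q[:,2]>=a)&(q[:,2]<a+.01)]
            if lab=='mid' and len(s)>3: print('  z',a.round(2),len(s),np.percentile(s[:,:2],[2,50,98],axis=0).round(3).tolist())
    q=c[(c[:,2]>.045)&(c[:,2]<.08)&(c[:,1]<-.08)&(c[:,0]>.4)]
    print(nm,'case top',np.percentile(q[:,:2],[1,99],axis=0).round(3))
    q=c[(c[:,2]>.04)&(c[:,2]<.06)&(c[:,1]<-.08)&(c[:,0]>.4)&(c[:,0]<.62)]
    print('handle',len(q),np.percentile(q[:,:2],[1,50,99],axis=0).round(3) if len(q) else '')
for u,v in ((350,173),(384,173),(304,158),(419,153),(304,82),(416,80),(367,157)): print(u,v,w(ps[1],u,v,.055).round(3))
a=cv2.resize(ps[1]['color'][60:200,290:440],None,fx=3.5,fy=3.5,interpolation=3)
b=cv2.resize(ps[0]['color'][200:290,220:370],(525,315),interpolation=3)
im=np.zeros((580,800,3),np.uint8)
a=cv2.resize(ps[1]['color'][70:185,295:430],(405,345),interpolation=3);im[:345,:405]=a
b=cv2.resize(ps[0]['color'][210:280,280:370],(390,303),interpolation=3);im[:303,410:]=b
b=cv2.resize(ps[1]['color'][130:200,120:215],(380,280),interpolation=3);im[303:583,410:790]=b[:277]
cv2.imwrite('pics/crop1.png',np.clip(im[:,:,::-1]*1.8,0,255))
E
```

```text
scene small zmax 0.133
scene mid zmax 0.181
  z 0.02 42 [[0.577, 0.161], [0.604, 0.211], [0.619, 0.253]]
  z 0.03 58 [[0.561, 0.164], [0.602, 0.227], [0.62, 0.266]]
  z 0.04 187 [[0.555, 0.159], [0.589, 0.22], [0.618, 0.264]]
  z 0.05 163 [[0.553, 0.158], [0.592, 0.224], [0.614, 0.247]]
  z 0.06 24 [[0.585, 0.187], [0.6, 0.209], [0.605, 0.222]]
  z 0.07 18 [[0.581, 0.185], [0.601, 0.209], [0.604, 0.223]]
  z 0.08 24 [[0.585, 0.191], [0.601, 0.213], [0.605, 0.223]]
  z 0.09 15 [[0.59, 0.192], [0.603, 0.206], [0.605, 0.221]]
  z 0.11 98 [[0.561, 0.179], [0.591, 0.212], [0.611, 0.228]]
  z 0.12 122 [[0.57, 0.178], [0.592, 0.206], [0.61, 0.226]]
  z 0.13 6 [[0.588, 0.201], [0.59, 0.204], [0.591, 0.207]]
  z 0.15 12 [[0.57, 0.19], [0.59, 0.208], [0.595, 0.215]]
  z 0.16 59 [[0.573, 0.191], [0.589, 0.205], [0.599, 0.216]]
  z 0.17 17 [[0.576, 0.194], [0.585, 0.204], [0.591, 0.211]]
scene big zmax 0.245
scene case top [[ 0.556 -0.386]
 [ 0.785 -0.107]]
handle 256 [[ 0.548 -0.381]
 [ 0.583 -0.242]
 [ 0.619 -0.11 ]]
top small zmax 0.13
top mid zmax 0.177
  z 0.02 33 [[0.546, 0.155], [0.563, 0
[... 394 characters left out ...]
.12 137 [[0.558, 0.179], [0.576, 0.195], [0.607, 0.225]]
  z 0.15 26 [[0.568, 0.187], [0.58, 0.197], [0.595, 0.214]]
  z 0.16 92 [[0.569, 0.188], [0.582, 0.199], [0.595, 0.214]]
  z 0.17 30 [[0.575, 0.196], [0.582, 0.201], [0.59, 0.208]]
top big zmax 0.246
top case top [[ 0.55  -0.385]
 [ 0.78  -0.11 ]]
handle 607 [[ 0.546 -0.38 ]
 [ 0.594 -0.243]
 [ 0.618 -0.112]]
350 173 [ 0.55  -0.213  0.055]
384 173 [ 0.55  -0.297  0.055]
304 158 [ 0.587 -0.103  0.055]
419 153 [ 0.599 -0.388  0.055]
304 82 [ 0.777 -0.107  0.055]
416 80 [ 0.785 -0.393  0.055]
367 157 [ 0.589 -0.257  0.055][ WARN:0@0.687] global loadsave.cpp:1063 imwrite_ Unsupported depth image for selected encoder is fallbacked to CV_8U.
```

View pics/crop1.png

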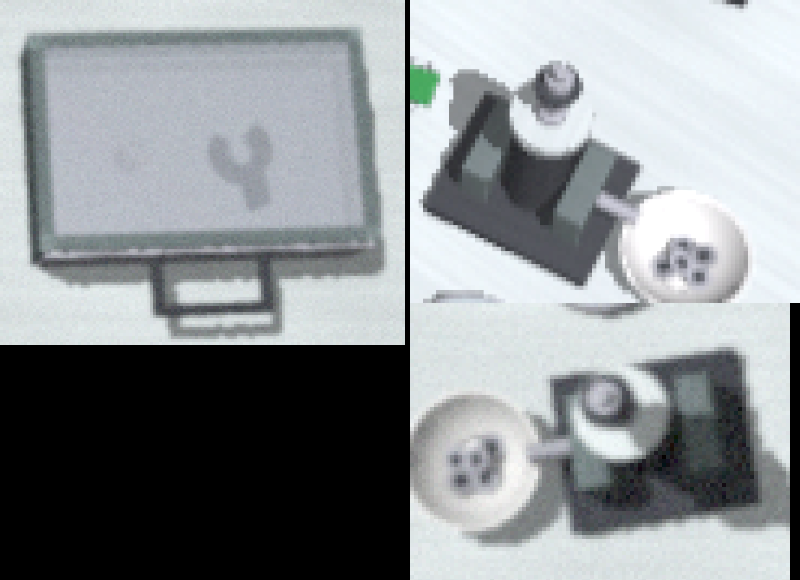

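The crop confirms the middle damper (top at 177 mm, flange about 120 mm, clamp beside the dish). The C's gap faces into the case and its rib points toward the handle, with roughly +20° of yaw. I'll go above the handle first.

```bash
python3 -m jog '[{"translation":[0,0,-0.018],"dr":[0,0,0.119]},{"translation":[0,0,-0.018],"dr":[0,0,0.119]},{"translation":[0,0,-0.018],"dr":[0,0,0.119]},{"translation":[0,0,-0.018],"dr":[0,0,0.119]},{"translation":[0,0,-0.018],"dr":[0,0,0.119]},{"translation":[0,0,-0.018],"dr":[0,0,0.119]},{"translation":[0,0,-0.018],"dr":[0,0,0.119]},{"translation":[0,0,-0.018],"dr":[0,0,0.119]},{"translation":[0,0,0],"dr":[0,0,0.119]}]' 0.5
python3 -m jog '[{"translation":[-0.027,0.027,0],"dr":[0,0,0]},{"translation":[-0.027,0.027,0],"dr":[0,0,0]},{"translation":[-0.027,0.027,0],"dr":[0,0,0]},{"translation":[-0.027,0.027,0],"dr":[0,0,0]},{"translation":[-0.027,0.027,0],"dr":[0,0,0]},{"translation":[-0.027,0.027,0],"dr":[0,0,0]},{"translation":[-0.027,0.027,0],"dr":[0,0,0]},{"translation":[-0.027,0.027,0],"dr":[0,0,0]},{"translation":[-0.027,0.027,0],"dr":[0,0,0]}]'
python3 -m jog '[{"translation":[-0.038,0,0],"dr":[0,0,0]},{"translation":[-0.038,0,0],"dr":[0,0,0]},{"translation":[-0.038,0,0],"dr":[0,0,0]},{"translation":[-0.038,0,0],"dr":[0,0,0]},{"translation":[-0.038,0,0],"dr":[0,0,0]},{"translation":[-0.038,0,0],"dr":[0,0,0]},{"translation":[-0.038,0,0],"dr":[0,0,0]},{"translation":[-0.038,0,0],"dr":[0,0,0]}]'
python3 -m jog '[{"translation":[-0.038,0,0],"dr":[0,0,0]},{"translation":[-0.038,0,0],"dr":[0,0,0]},{"translation":[-0.038,0,0],"dr":[0,0,0]},{"translation":[-0.038,0,0],"dr":[0,0,0]},{"translation":[-0.038,0,0.03],"dr":[0,0,0]},{"translation":[-0.038,0,0.03],"dr":[0,0,0]},{"translation":[-0.038,0,0.03],"dr":[0,0,0]},{"translation":[0,0,0],"dr":[0,0,0]}]'
python3 - <<'E'
from h import *
o=st();p=cam('wrist');save(p,'wr1.png')
for th in ['tray_pull','packer_rib','packer_bore']:
    for r in look_for(th,p)[:3]:
        u,v=r['pixel'];x=w(p,u,v);print(th,np.round([u,v]),round(r['confidence'],2),None if x is None else np.round(x,3), w(p,u,v,.05).round(3))
E
```

```text
time: 1.75
ee_pos: [0.2771, 0.5612, 0.3506]
tool_rot: [-2.181, -2.259, -0.008]
force: [0.1, 0.5, 0.3]
grip_width: 0.0423
grip_force: 0.0
time: 2.5
ee_pos: [0.5306, 0.3261, 0.3468]
tool_rot: [-2.175, -2.267, -0.001]
force: [1.4, 1.2, 0.4]
grip_width: 0.0427
grip_force: 0.0
time: 3.17
ee_pos: [0.5417, 0.0219, 0.3468]
tool_rot: [2.175, 2.267, 0.001]
force: [1.6, -0.4, -0.6]
grip_width: 0.0427
grip_force: 0.0
time: 3.83
ee_pos: [0.5484, -0.2326, 0.2641]
tool_rot: [-2.182, -2.255, 0.009]
force: [-1.9, -1.3, -0.1]
grip_width: 0.0423
grip_force: 0.0
t 3.83 p [ 0.5484 -0.2326  0.2641] R [[-0.033, 0.999, -0.007], [0.999, 0.033, -0.001], [-0.001, -0.007, -1.0]] F [-1.9 -1.3 -0.1] g 0.04226988159858645 0.0
tray_pull [282. 162.] 0.95 [ 0.6   -0.254  0.001] [ 0.594 -0.242  0.05 ]
```

View pics/wr1.png

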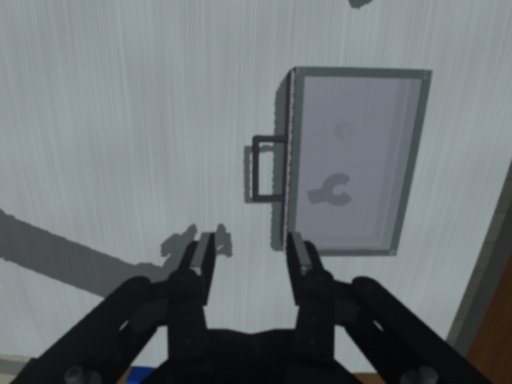

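```bash
python3 - <<'E'
from h import *
p=cam('wrist')
for u,v in ((256,140),(256,168),(257,198)): print('bar',w(p,u,v,.055).round(4))
for u,v in ((300,75),(290,248),(431,70),(397,252)): print('top',w(p,u,v,.062).round(4))
for u,v in ((315,195),(340,187),(342,130)): print('rib,C,socket',w(p,u,v,.03).round(4))
E
```

```text
bar [ 0.5601 -0.2029  0.055 ]
bar [ 0.5621 -0.244   0.055 ]
bar [ 0.5659 -0.2912  0.055 ]
top [ 0.6132 -0.1142  0.062 ]
top [ 0.6231 -0.3725  0.062 ]
top [ 0.7881 -0.0967  0.062 ]
top [ 0.8015 -0.3744  0.062 ]
rib,C,socket [ 0.6609 -0.2917  0.03  ]
rib,C,socket [ 0.6999 -0.2763  0.03  ]
rib,C,socket [ 0.6895 -0.1858  0.03  ]
```

```bash
python3 -m jog '[{"translation":[-0.008,0.004,0.032],"dr":[0,0,0]},{"translation":[-0.008,0.004,0.032],"dr":[0,0,0]},{"translation":[0,0,0.032],"dr":[0,0,0]},{"translation":[0,0,0.032],"dr":[0,0,0]},{"translation":[0,0,0.02],"dr":[0,0,0]},{"translation":[0,0,0],"dr":[0,0,0]},{"translation":[0,0,0],"dr":[0,0,0]}]'
python3 - <<'E'
from h import *
o=st();p=cam('wrist');save(p,'wr2.png')
print([(np.round(r['pixel']),r['confidence']) for r in look_for('tray_pull',p)[:3]])
g=p['color'].mean(2); m=p['z_map']
for v in (60,80,100,120,140,160): print(v,[(u,int(g[v,u]),round(float(m[v,u]),3)) for u in range(200,330,8)])
E
```

```text
time: 4.67
ee_pos: [0.5615, -0.2405, 0.1216]
tool_rot: [-2.173, -2.268, -0.0]
force: [0.2, -0.2, 1.3]
grip_width: 0.0427
grip_force: 0.0
t 4.67 p [ 0.5615 -0.2405  0.1216] R [[-0.043, 0.999, -0.0], [0.999, 0.043, 0.0], [0.0, -0.0, -1.0]] F [ 0.2 -0.2  1.3] g 0.042673402518923376 0.0
[(array([287., 173.]), 0.62)]
60 [(200, 155, 0.266), (208, 157, 0.266), (216, 159, 0.265), (224, 159, 0.265), (232, 157, 0.267), (240, 160, 0.267), (248, 154, 0.267), (256, 158, 0.266), (264, 158, 0.266), (272, 159, 0.267), (280, 158, 0.267), (288, 101, 0.268), (296, 47, 0.228), (304, 112, 0.212), (312, 84, 0.209), (320, 86, 0.206), (328, 132, 0.209)]
80 [(200, 155, 0.0), (208, 157, 0.273), (216, 160, 0.272), (224, 158, 0.272), (232, 158, 0.272), (240, 161, 0.271), (248, 156, 0.273), (256, 159, 0.272), (264, 160, 0.271), (272, 161, 0.272), (280, 81, 0.273), (288, 80, 0.273), (296, 47, 0.232), (304, 76, 0.262), (312, 85, 0.214), (320, 101, 0.213), (328, 131, 0.215)]
100 [(200, 156, 0.279), (208, 157, 0.279), (216, 159, 0.279), (224, 158, 0.278), (232, 160, 0.278), (240, 161, 0.28), (248, 158, 0.278), (256,
[... 439 characters left out ...]
25), (312, 80, 0.223), (320, 128, 0.225), (328, 128, 0.225)]
140 [(200, 162, 0.292), (208, 160, 0.293), (216, 160, 0.291), (224, 160, 0.293), (232, 165, 0.293), (240, 161, 0.292), (248, 160, 0.294), (256, 161, 0.291), (264, 163, 0.292), (272, 107, 0.291), (280, 83, 0.292), (288, 50, 0.276), (296, 117, 0.233), (304, 79, 0.229), (312, 80, 0.23), (320, 127, 0.231), (328, 126, 0.231)]
160 [(200, 164, 0.3), (208, 162, 0.299), (216, 160, 0.299), (224, 161, 0.299), (232, 157, 0.299), (240, 46, 0.244), (248, 87, 0.247), (256, 94, 0.298), (264, 93, 0.298), (272, 67, 0.298), (280, 61, 0.299), (288, 41, 0.245), (296, 120, 0.239), (304, 78, 0.236), (312, 81, 0.236), (320, 127, 0.235), (328, 127, 0.236)]
```

View pics/wr2.png

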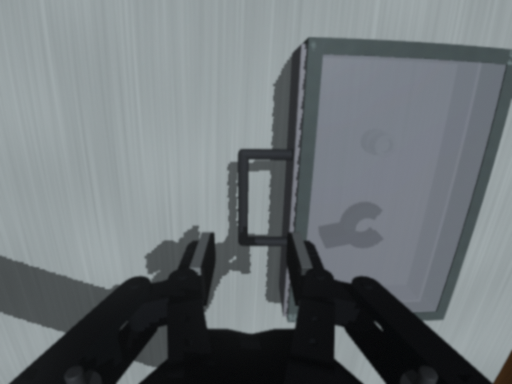

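The wrist view shows the bar at column 243 (rows 152–243) and the fingertips on either side at columns 209 and 291. Next I'll compute the bar's position.

```bash
python3 - <<'E'
from h import *
o=st();p=cam('wrist')
Rt=R.from_rotvec(o['tool_rot']).as_matrix()
for u,v in ((243,160),(243,198),(242,236)):
    x=w(p,u,v,.054);print('bar',x.round(4),w(p,u,v,win=0).round(3),'tool',(Rt.T@(x-o['ee_pos'])).round(4))
for u,v in ((310,245),(335,240),(362,222),(378,140)): print('rib end,rib,C,sock',w(p,u,v,.03).round(4))
E
```

```text
t 4.77 p [ 0.5624 -0.2416  0.1234] R [[-0.042, 0.999, 0.003], [0.999, 0.042, -0.001], [-0.001, 0.003, -1.0]] F [-0.3  0.8 -0. ] g 0.04282927339830048 0.0
bar [ 0.5548 -0.2151  0.054 ] [ 0.555 -0.215  0.054] tool [ 0.0269 -0.0066  0.0694]
bar [ 0.5561 -0.252   0.054 ] [ 0.556 -0.252  0.055] tool [-0.0101 -0.0069  0.0694]
bar [ 0.5564 -0.2929  0.054 ] [ 0.556 -0.292  0.056] tool [-0.051  -0.0083  0.0694]
rib end,rib,C,sock [ 0.6328 -0.3149  0.03  ]
rib end,rib,C,sock [ 0.6602 -0.3075  0.03  ]
rib end,rib,C,sock [ 0.6868 -0.2843  0.03  ]
rib end,rib,C,sock [ 0.6869 -0.1946  0.03  ]
```

```bash
python3 -m jog '[{"translation":[-0.011,-0.007,0.005],"dr":[0,0,0]},{"translation":[0,0,0.025],"dr":[0,0,0]},{"translation":[0,0,0.03],"dr":[0,0,0]},{"translation":[0,0,0.03],"dr":[0,0,0]},{"translation":[0,0,0],"dr":[0,0,0]}]'
python3 -m jog '[{"translation":[0,0,0],"dr":[0,0,0]},{"translation":[0,0,0],"dr":[0,0,0]},{"translation":[0,0,0],"dr":[0,0,0]},{"translation":[0,0,0],"dr":[0,0,0]}]' 1 25
```

```text
time: 5.23
ee_pos: [0.551, -0.2525, 0.0265]
tool_rot: [-2.172, -2.262, 0.005]
force: [-1.2, 0.2, 0.1]
grip_width: 0.0425
grip_force: 0.0
time: 5.57
ee_pos: [0.5555, -0.2536, 0.033]
tool_rot: [2.174, 2.265, 0.002]
force: [0.5, -0.7, -0.3]
grip_width: -0.0
grip_force: 0.0
```

```bash
python3 - <<'E'
from h import *
st();p=cam('wrist');q=cam('scene')
im=np.zeros((384,760,3),np.uint8);im[:,:512]=p['color'];im[:300,512:]=cv2.resize(q['color'][130:230,130:230],(248,300))
cv2.imwrite('pics/wr3.png',im[:,:,::-1])
E
```

```text
t 5.57 p [ 0.5555 -0.2536  0.033 ] R [[-0.041, 0.999, 0.003], [0.999, 0.041, -0.001], [-0.001, 0.003, -1.0]] F [ 0.5 -0.7 -0.3] g -4.106375164424725e-06 0.0
```

View pics/wr3.png

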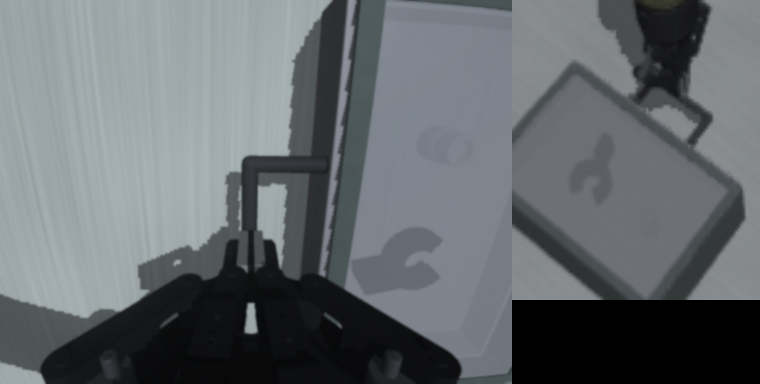

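The wrist view shows the fingers shut right on the bar's line (250,235), but the reported width is 0. A small pull will show whether the bar is held.

```bash
python3 -m jog '[{"translation":[0,0,0],"dr":[0,0,0]},{"translation":[0,-0.01,0],"dr":[0,0,0]},{"translation":[0,-0.01,0],"dr":[0,0,0]},{"translation":[0,-0.01,0],"dr":[0,0,0]},{"translation":[0,0,0],"dr":[0,0,0]}]'
python3 - <<'E'
from h import *
st();p=cam('wrist')
im=np.zeros((384,760,3),np.uint8);im[:,:512]=p['color']
cv2.imwrite('pics/wr4.png',im[150:384,100:512,::-1])
m=p['z_map'];print([(v,round(float(m[v,250]),3)) for v in range(150,260,10)])
q=cam('top');print([(np.round(r['pixel']),w(q,*r['pixel']).round(3)) for r in look_for('tray_pull',q)[:2]])
E
```

```text
time: 6.08
ee_pos: [0.5216, -0.2549, 0.0309]
tool_rot: [-2.177, -2.263, 0.001]
force: [0.4, 0.2, -0.6]
grip_width: -0.0001
grip_force: 0.0
t 6.08 p [ 0.5216 -0.2549  0.0309] R [[-0.039, 0.999, -0.001], [0.999, 0.039, 0.001], [0.001, -0.001, -1.0]] F [ 0.4  0.2 -0.6] g -6.703219580509617e-05 0.0
[(150, 0.205), (160, 0.206), (170, 0.209), (180, 0.212), (190, 0.215), (200, 0.219), (210, 0.22), (220, 0.224), (230, 0.228), (240, 0.146), (250, 0.134)]
[(array([347., 157.]), array([ 0.59 , -0.208,  0.053]))]
```

View pics/wr4.png

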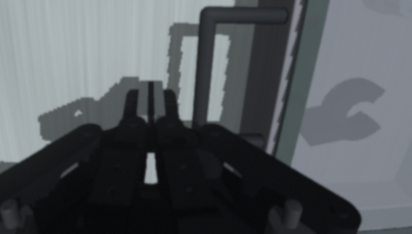

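```bash
python3 - <<'E'
from h import *
o=st();p=cam('wrist');m=p['z_map']
for u,v in ((240,236),(240,240),(240,245),(261,240),(261,250),(304,170),(303,200),(302,230),(302,250),(302,265)):
    print(u,v,p['color'][v,u],m[v,u].round(3),w(p,u,v,win=0).round(4))
print(o['joint_pos'])
E
```

```text
t 6.23 p [ 0.5245 -0.2541  0.0313] R [[-0.041, 0.999, 0.001], [0.999, 0.041, 0.0], [0.0, 0.001, -1.0]] F [-0.4 -0.1 -0.1] g -0.0002960459686687751 0.0
240 236 [81 87 89] 0.151 [ 0.5185 -0.2458  0.0682]
240 240 [79 84 87] 0.145 [ 0.5187 -0.2447  0.0746]
240 245 [79 84 86] 0.14 [ 0.5189 -0.2446  0.0798]
261 240 [79 84 86] 0.144 [ 0.5299 -0.2439  0.0752]
261 250 [78 83 86] 0.135 [ 0.5295 -0.2439  0.0851]
304 170 [52 56 60] 0.153 [ 0.5532 -0.21    0.0544]
303 200 [52 54 58] 0.16 [ 0.5548 -0.2286  0.0534]
302 230 [51 53 58] 0.166 [ 0.5563 -0.2484  0.0535]
302 250 [51 55 58] 0.171 [ 0.5577 -0.2623  0.054 ]
302 265 [91 97 99] 0.175 [ 0.5591 -0.2742  0.053 ]
[-0.09875062  0.44227374  0.58165429  1.78656289 -0.28452829  0.99660802
  0.63577373]
```

```bash
python3 - <<'E'
from h import *
o=st();p=cam('wrist')
K,D=np.array(p['mtx'],float),np.array(p['D'],float)
Rm=cv2.Rodrigues(np.array(p['rvec'],float))[0];t=np.array(p['tvec'],float).ravel()
c=-Rm.T@t;print('cam',c.round(3),'axis',Rm[2].round(3))
T=np.array(o['ee_pos'])
for dz in (0,.02,.03,.04):
  for dy in (0,.011):
    x=T+[0,dy,dz];print(dz,dy,cv2.projectPoints(x[None],np.array(p['rvec']),np.array(p['tvec']),K,D)[0].ravel().round(1))
q=cam('scene');
for nm,q in (('scene',q),('top',cam('top'))):
  print(nm,cv2.projectPoints(T[None],np.array(q['rvec']),np.array(q['tvec']),np.array(q['mtx']),np.array(q['D']))[0].ravel().round(1))
im=cv2.resize(cam('scene')['color'][130:220,150:270],(720,540),interpolation=3)
cv2.imwrite('pics/sc5.png',np.clip(im[:,:,::-1]*2.,0,255).astype(np.uint8))
E
```

```text
t 6.28 p [ 0.5247 -0.2541  0.0312] R [[-0.041, 0.999, 0.001], [0.999, 0.041, 0.0], [0.0, 0.001, -1.0]] F [0.4 0.4 0.7] g 3.429881732948826e-05 0.0
cam [ 0.521 -0.171  0.202] axis [ 0.014 -0.328 -0.945]
0 0 [250.1 220.6]
0 0.011 [250.8 206.1]
0.02 0 [250.1 234.7]
0.02 0.011 [250.8 218.8]
0.03 0 [250.1 242.9]
0.03 0.011 [250.9 226.3]
0.04 0 [250.1 252.1]
0.04 0.011 [250.9 234.8]
scene [204.  159.8]
top [364.3 184.3]
```

View pics/sc5.png

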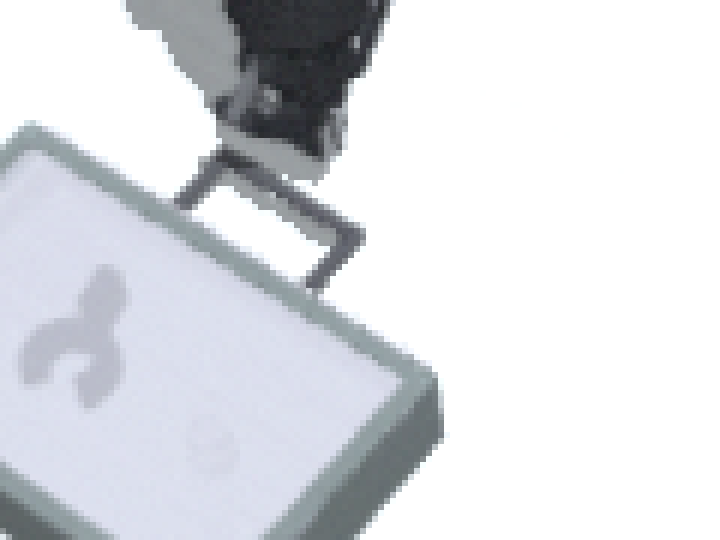

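The scene crop shows the gripper's tips at (330,150), while the reported TCP projects to (324,180). Wrist depth puts the visible tips near z≈0.065 against the reported 0.031, so the fingers passed above the bar. I'll go back over the bar, open, and descend in steps while measuring the tips.

```bash
python3 -m jog '[{"translation":[0,0,-0.03],"dr":[0,0,0]},{"translation":[0,0,-0.02],"dr":[0,0,0]},{"translation":[0,0.016,0],"dr":[0,0,0]},{"translation":[0,0.015,0],"dr":[0,0,0]},{"translation":[0,0,0],"dr":[0,0,0]},{"translation":[0,0,0],"dr":[0,0,0]}]' 0.5
python3 -m jog '[{"translation":[0,0,0.03],"dr":[0,0,0]},{"translation":[0,0,0.02],"dr":[0,0,0]},{"translation":[0,0,0.015],"dr":[0,0,0]},{"translation":[0,0,0],"dr":[0,0,0]},{"translation":[0,0,0],"dr":[0,0,0]}]'
python3 - <<'E'
from h import *
o=st();p=cam('wrist');m=p['z_map']
for u in (205,210,215,285,290,295):
    for v in range(215,262,4):
        x=w(p,u,v,win=0)
        if m[v,u]>0 and m[v,u]<.17 : print(u,v,p['color'][v,u].tolist(),x.round(3))
save(p,'wr6.png')
E
```

```text
time: 6.98
ee_pos: [0.5556, -0.2527, 0.0807]
tool_rot: [-2.174, -2.267, 0.001]
force: [0.1, -0.0, -0.1]
grip_width: 0.0429
grip_force: 0.0
time: 7.4
ee_pos: [0.5542, -0.2531, 0.0156]
tool_rot: [-2.175, -2.265, 0.002]
force: [-0.0, -0.7, 0.3]
grip_width: 0.0426
grip_force: 0.0
t 7.4 p [ 0.5542 -0.2531  0.0156] R [[-0.04, 0.999, -0.002], [0.999, 0.04, 0.0], [0.0, -0.002, -1.0]] F [-0.  -0.7  0.3] g 0.042587187112096254 0.0
205 235 [84, 89, 92] [ 0.529 -0.245  0.053]
205 239 [83, 89, 92] [ 0.53  -0.245  0.058]
205 243 [82, 87, 90] [ 0.53  -0.245  0.062]
205 247 [70, 75, 77] [ 0.531 -0.244  0.067]
205 251 [49, 52, 54] [ 0.532 -0.244  0.07 ]
205 255 [32, 34, 35] [ 0.532 -0.245  0.073]
205 259 [25, 27, 28] [ 0.533 -0.245  0.076]
210 235 [44, 47, 49] [ 0.532 -0.244  0.054]
210 239 [32, 34, 35] [ 0.532 -0.245  0.058]
210 243 [28, 30, 31] [ 0.533 -0.245  0.06 ]
210 247 [27, 28, 29] [ 0.533 -0.247  0.062]
210 251 [25, 27, 28] [ 0.533 -0.249  0.062]
210 255 [25, 26, 27] [ 0.533 -0.251  0.064]
210 259 [24, 25, 27] [ 0.533 -0.253  0.064]
215 255 [97, 104, 105] [ 0.533 -0.262  0.046]
290 235 [25, 27, 28] [ 0.576 -0.242  0.055]
290 239 [21, 22, 23] [ 0.576 -0.243  0.057]
290 243 [20, 20, 21] [ 0.576 -0.245  0.058]
290 247 [18, 19, 20] [ 0.576 -0.247  0.058]
290 251 [17, 18, 19] [ 0.576 -0.249  0.059]
290 255 [19, 19, 19] [ 0.576 -0.251  0.06 ]
290 259 [15, 17, 18] [ 0.576 -0.253  0.061]
295 235 [80, 86, 88] [ 0.579 -0.243  0.053]
295 239 [78, 84, 86] [ 0.578 -0.242  0.059]
295 243 [69, 73, 76] [ 0.578 -0.243  0.062]
295 247 [48, 51, 52] [ 0.577 -0.243  0.066]
295 251 [27, 29, 30] [ 0.576 -0.242  0.07 ]
295 255 [20, 20, 21] [ 0.576 -0.243  0.073]
295 259 [18, 19, 19] [ 0.576 -0.244  0.075]
```

```bash
python3 -m jog '[{"translation":[0,0,0.014],"dr":[0,0,0]},{"translation":[0,0,0],"dr":[0,0,0]},{"translation":[0,0,0],"dr":[0,0,0]}]'
python3 -m jog '[{"translation":[0,0,0],"dr":[0,0,0]},{"translation":[0,0,0],"dr":[0,0,0]},{"translation":[0,0,0],"dr":[0,0,0]},{"translation":[0,0,0],"dr":[0,0,0]}]' 1 25
```

```text
time: 7.7
ee_pos: [0.5551, -0.2528, 0.0019]
tool_rot: [-2.175, -2.266, 0.0]
force: [-0.1, 0.6, 0.8]
grip_width: 0.0428
grip_force: 0.0
time: 8.03
ee_pos: [0.5544, -0.2532, 0.0025]
tool_rot: [-2.175, -2.265, 0.001]
force: [-6.5, 2.0, 6.5]
grip_width: 0.009
grip_force: 24.7
```

```bash
python3 -m jog '[{"translation":[0,-0.01,0],"dr":[0,0,0]},{"translation":[0,-0.015,0],"dr":[0,0,0]},{"translation":[0,-0.015,0],"dr":[0,0,0]},{"translation":[0,-0.015,0],"dr":[0,0,0]},{"translation":[0,-0.015,0],"dr":[0,0,0]},{"translation":[0,-0.015,0],"dr":[0,0,0]},{"translation":[0,-0.015,0],"dr":[0,0,0]},{"translation":[0,-0.015,0],"dr":[0,0,0]},{"translation":[0,-0.015,0],"dr":[0,0,0]},{"translation":[0,-0.01,0],"dr":[0,0,0]}]'
python3 -m jog '[{"translation":[0,0,0],"dr":[0,0,0]},{"translation":[0,0,0],"dr":[0,0,0]},{"translation":[0,0,0],"dr":[0,0,0]}]' 0.5
python3 -m jog '[{"translation":[0,0,-0.03],"dr":[0,0,0]},{"translation":[0,0,-0.04],"dr":[0,0,0]},{"translation":[0,0,-0.04],"dr":[0,0,0]},{"translation":[0,0,-0.04],"dr":[0,0,0]},{"translation":[0,0,-0.04],"dr":[0,0,0]},{"translation":[0,0,0],"dr":[0,0,0]},{"translation":[0,0,0],"dr":[0,0,0]}]'
python3 - <<'E'
from h import *
o=st()
for n in ('top','wrist','scene'):
    p=cam(n);save(p,n+'7.png')
    for th in ['tray_pull','packer_rib','packer_bore','socket_mid']:
        for r in look_for(th,p)[:2]:
            u,v=r['pixel'];x=w(p,u,v);print(n,th,np.round([u,v]),round(r['confidence'],2),None if x is None else np.round(x,3))
E
```

```text
time: 8.87
ee_pos: [0.4147, -0.2572, 0.0024]
tool_rot: [-2.174, -2.266, -0.004]
force: [1.3, 6.6, 3.8]
grip_width: 0.009
grip_force: 25.6
time: 9.12
ee_pos: [0.4159, -0.2588, 0.0022]
tool_rot: [2.175, 2.266, 0.001]
force: [0.7, 0.1, 0.3]
grip_width: 0.0426
grip_force: 0.0
time: 9.7
ee_pos: [0.4172, -0.2593, 0.1943]
tool_rot: [2.172, 2.264, 0.004]
force: [0.5, 0.3, -1.0]
grip_width: 0.0424
grip_force: 0.0
t 9.7 p [ 0.4172 -0.2593  0.1943] R [[-0.041, 0.999, 0.005], [0.999, 0.041, -0.001], [-0.001, 0.005, -1.0]] F [ 0.5  0.3 -1. ] g 0.042363853881905236 0.0
top tray_pull [357. 184.] 0.95 [ 0.527 -0.241  0.01 ]
top packer_rib [382. 177.] 0.78 [ 0.544 -0.306  0.012]
top packer_bore [383. 181.] 0.7 [ 0.534 -0.304  0.023]
top socket_mid [345. 179.] 0.57 [ 0.538 -0.205  0.037]
top socket_mid [134. 165.] 0.52 [0.582 0.32  0.008]
wrist tray_pull [344. 140.] 0.64 [ 0.535 -0.226  0.01 ]
wrist packer_bore [340. 198.] 0.97 [ 0.538 -0.302  0.024]
wrist socket_mid [358. 120.] 0.91 [ 0.538 -0.197  0.041]
scene tray_pull [213. 160.] 0.9 [ 0.494 -0.241  0.011]
scene packer_rib [210. 158.] 0.52 [ 0.495 -0.254  0.009]
scene packer_bore [193. 154.] 0.61 [ 0.528 -0.301  0.026]
scene socket_mid [212. 172.] 0.44 [ 0.549 -0.2    0.039]
```

View pics/wrist7.png

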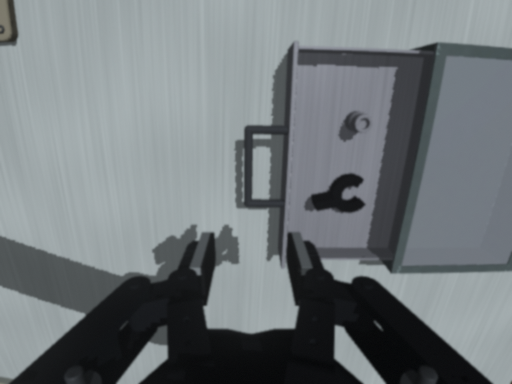

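The tray is out about 140 mm. In the wrist view the packer lies clear of the top: rib at (322,202), bore near (348,192), gap facing right. The socket stands at (358,122).

```bash
cat >> h.py <<'E'
def cloud(p):
    v,u=np.mgrid[0:384,0:512];z=p['z_map'];m=z>0
    n=cv2.undistortPoints(np.stack([u[m],v[m]],1).astype(float)[:,None],np.array(p['mtx'],float),np.array(p['D'],float))[:,0]
    Rm=cv2.Rodrigues(np.array(p['rvec'],float))[0];t=np.array(p['tvec'],float).ravel()
    return (np.c_[n,np.ones(len(n))]*z[m][:,None]-t)@Rm, np.stack([u[m],v[m]],1), p['color'][m].mean(1)
def packer(p,zf=.01,xr=(.46,.60),yr=(-.36,-.24)):
    """rib-top and C-top point sets by height above floor zf"""
    c,_,g=cloud(p)
    k=(g<45)&(c[:,0]>xr[0])&(c[:,0]<xr[1])&(c[:,1]>yr[0])&(c[:,1]<yr[1])&(c[:,2]>zf+.006)
    c=c[k];rt=c[c[:,2]>zf+.024];ct=c[(c[:,2]>zf+.009)&(c[:,2]<zf+.018)]
    rc=cv2.minAreaRect(rt[:,:2].astype(np.float32)*1000)
    cc=cv2.minEnclosingCircle(ct[:,:2].astype(np.float32)*1000)
    print('rib n',len(rt),'mean',rt.mean(0).round(4),'rect mm',np.round(rc[0],1),np.round(rc[1],1),round(rc[2],1),'| C n',len(ct),'mean',ct.mean(0).round(4),'circ',np.round(cc[0],1),round(cc[1],1))
    return rt,ct
E
python3 - <<'E'
from h import *
for n in ('wrist','top'):
    p=cam(n);packer(p)
E
```

```text
rib n 7038 mean [ 0.4684 -0.2524  0.2904] rect mm [ 489.3 -279.6] [31.9 92.5] 40.3 | C n 645 mean [ 0.5415 -0.2954  0.0233] circ [ 535.4 -298.5] 36.1
rib n 187 mean [ 0.4798 -0.265   0.2403] rect mm [ 489.8 -277.3] [24.2 87. ] 37.1 | C n 199 mean [ 0.539  -0.2954  0.0239] circ [ 533.  -298.2] 35.1
```

```bash
sed -i 's/rt=c\[c\[:,2\]>zf+.024\]/rt=c[(c[:,2]>zf+.024)\&(c[:,2]<zf+.038)]/' h.py; python3 - <<'E'
from h import *
for n in ('wrist','top'):
    p=cam(n);rt,ct=packer(p)
    r=rt[:,:2].mean(0);
    f=ct[np.hypot(*(ct[:,:2]-r).T)>.018][:,:2]
    # fit outer circle r=26 : least squares on hull points
    from scipy.optimize import least_squares
    h=cv2.convexHull(f.astype(np.float32))[:,0]
    s=least_squares(lambda q:np.hypot(*(h-q).T)-.026,f.mean(0),loss='soft_l1',f_scale=.002).x
    d=s-r;print('C centre',s.round(4),'rib',r.round(4),'dist',np.hypot(*d).round(4),'yaw deg',np.degrees(np.arctan2(d[1],d[0])).round(1))
E
```

```text
rib n 184 mean [ 0.5138 -0.304   0.039 ] rect mm [ 513.8 -304.5] [26.8 11.2] 10.9 | C n 651 mean [ 0.5415 -0.2954  0.0232] circ [ 535.6 -298.7] 36.2
C centre [ 0.5498 -0.2953] rib [ 0.5138 -0.304 ] dist 0.037 yaw deg 13.7
rib n 49 mean [ 0.51   -0.3039  0.0399] rect mm [ 510.7 -304.5] [25.3 10.7] 14.3 | C n 193 mean [ 0.5393 -0.2955  0.0238] circ [ 533.  -296.5] 35.5
C centre [ 0.5472 -0.2941] rib [ 0.51   -0.3039] dist 0.0385 yaw deg 14.7
```

```bash
python3 -m jog '[{"translation":[0,0,0],"dr":[0,0,0.1153]},{"translation":[0,0,0],"dr":[0,0,0.1153]},{"translation":[0,0,0],"dr":[0,0,0.1153]},{"translation":[0,0,0],"dr":[0,0,0.1153]},{"translation":[0,0,0],"dr":[0,0,0.1153]},{"translation":[0,0,0],"dr":[0,0,0.1153]}]'
python3 -m jog '[{"translation":[0,0,0],"dr":[0,0,0.1153]},{"translation":[0,0,0],"dr":[0,0,0.1153]},{"translation":[0,0,0],"dr":[0,0,0.1153]},{"translation":[0,0,0],"dr":[0,0,0.1153]},{"translation":[0,0,0],"dr":[0,0,0.1153]},{"translation":[0,0,0],"dr":[0,0,0.1153]}]'
python3 -m jog '[{"translation":[0.027,0.022,0.03],"dr":[0,0,0]},{"translation":[0.028,0.022,0.03],"dr":[0,0,0]},{"translation":[0.027,0.021,0.03],"dr":[0,0,0]},{"translation":[0,0,0.02],"dr":[0,0,0]},{"translation":[0,0,0],"dr":[0,0,0]},{"translation":[0,0,0],"dr":[0,0,0]}]'
python3 - <<'E'
from h import *
o=st();print(np.round(o['joint_pos'],2));p=cam('wrist');packer(p)
E
```

```text
time: 11.15
ee_pos: [0.4155, -0.2587, 0.192]
tool_rot: [-2.819, -1.387, -0.0]
force: [0.1, 0.1, -0.3]
grip_width: 0.0426
grip_force: 0.0
time: 11.65
ee_pos: [0.4155, -0.2587, 0.192]
tool_rot: [-3.122, -0.349, -0.0]
force: [-0.5, 0.4, -0.2]
grip_width: 0.0428
grip_force: 0.0
time: 12.15
ee_pos: [0.5, -0.2993, 0.0899]
tool_rot: [-3.121, -0.357, 0.004]
force: [0.3, -0.4, 1.1]
grip_width: 0.0428
grip_force: 0.0
t 12.15 p [ 0.5    -0.2993  0.0899] R [[0.974, 0.226, -0.003], [0.226, -0.974, 0.0], [-0.003, -0.001, -1.0]] F [ 0.3 -0.4  1.1] g 0.042783598161320796 0.0
[-0.1   0.39  0.68  1.74 -0.27  1.11 -0.67]
rib n 329 mean [ 0.5154 -0.3052  0.0395] rect mm [ 514.4 -305.5] [25.1 10. ] 15.8 | C n 1525 mean [ 0.5457 -0.298   0.0236] circ [ 550.4 -296.5] 25.5
```

```bash
python3 -m jog '[{"translation":[0.012,0.009,0.01],"dr":[0,0,0]},{"translation":[0,0,0.03],"dr":[0,0,0]},{"translation":[0,0,0.03],"dr":[0,0,0]},{"translation":[0,0,0.015],"dr":[0,0,0]},{"translation":[0,0,0],"dr":[0,0,0]},{"translation":[0,0,0],"dr":[0,0,0]}]'
python3 - <<'E'
from h import *
o=st();p=cam('wrist');packer(p)
c,px,g=cloud(p)
Rt=R.from_rotvec(o['tool_rot']).as_matrix();q=(c-o['ee_pos'])@Rt
k=(abs(q[:,0]-.01)<.006)&(abs(q[:,1])>.018)&(abs(q[:,1])<.04)&(q[:,2]<.0)&(q[:,2]>-.06)
for s in (-1,1):
    a=q[k&(q[:,1]*s>0)];zc=c[k&(q[:,1]*s>0)][:,2]
    print(s,len(a),'tip tool z',np.percentile(a[:,2],[90,97,99,100]).round(4),'world z',zc.min().round(4),'inner y',(s*np.percentile(a[:,1]*s,[2,98])).round(4),'x',np.percentile(a[:,0],[5,95]).round(4))
E
```

```text
time: 12.7
ee_pos: [0.5154, -0.3055, 0.0076]
tool_rot: [3.121, 0.357, 0.003]
force: [1.2, -0.6, 0.9]
grip_width: 0.0426
grip_force: 0.0
t 12.7 p [ 0.5154 -0.3055  0.0076] R [[0.974, 0.226, 0.002], [0.226, -0.974, -0.0], [0.002, 0.001, -1.0]] F [ 1.2 -0.6  0.9] g 0.042550866260689685 0.0
rib n 907 mean [ 0.5159 -0.3061  0.0401] rect mm [ 493.9 -310.5] [70.3 64.2] 9.7 | C n 3223 mean [ 0.5461 -0.2978  0.0235] circ [ 550.4 -296.4] 25.8
-1 1138 tip tool z [-0.0016 -0.0012 -0.0009 -0.0004] world z 0.0081 inner y [-0.0198 -0.0391] x [0.005 0.014]
1 1185 tip tool z [-0.0015 -0.0011 -0.0008 -0.0003] world z 0.0079 inner y [0.0194 0.0389] x [0.0049 0.0143]
```

```bash
python3 - <<'E'
from h import *
o=st();p=cam('wrist')
c,px,g=cloud(p)
Rt=R.from_rotvec(o['tool_rot']).as_matrix();q=(c-o['ee_pos'])@Rt
k=(abs(q[:,0]-.01)<.006)&(abs(q[:,1])>.018)&(abs(q[:,1])<.034)&(c[:,2]>.0)&(c[:,2]<.08)
for s in (-1,1):
    z=c[k&(q[:,1]*s>0)][:,2];print(s,np.histogram(z,np.arange(0,.082,.004))[0])
E
```

```text
t 12.75 p [ 0.516  -0.3059  0.0083] R [[0.974, 0.226, 0.004], [0.226, -0.974, -0.001], [0.003, 0.002, -1.0]] F [ 0.1 -0.   0.4] g 0.04271810067182297 0.0
-1 [  0   0 303   0   0   0   0   0   0   4  27  77  93 105 114 117 126 134
 134 116]
1 [  0   2 352   0   0   0   0   0   0   5  25  72  78  86  94  96 111 105
 134 119]
```

```bash
python3 -m jog '[{"translation":[0,0,0.012],"dr":[0,0,0]},{"translation":[0,0,0.009],"dr":[0,0,0]},{"translation":[0,0,0],"dr":[0,0,0]},{"translation":[0,0,0],"dr":[0,0,0]}]'
python3 -m jog '[{"translation":[0,0,0],"dr":[0,0,0]},{"translation":[0,0,0],"dr":[0,0,0]},{"translation":[0,0,0],"dr":[0,0,0]},{"translation":[0,0,0],"dr":[0,0,0]}]' 1 50
python3 -m jog '[{"translation":[0,0,-0.01],"dr":[0,0,0]},{"translation":[0,0,-0.02],"dr":[0,0,0]},{"translation":[0,0,-0.03],"dr":[0,0,0]},{"translation":[0,0,-0.04],"dr":[0,0,0]},{"translation":[0,0,-0.04],"dr":[0,0,0]},{"translation":[0,0,-0.04],"dr":[0,0,0]},{"translation":[0,0,-0.04],"dr":[0,0,0]},{"translation":[0,0,-0.03],"dr":[0,0,0]},{"translation":[0,0,0],"dr":[0,0,0]},{"translation":[0,0,0],"dr":[0,0,0]}]'
python3 - <<'E'
from h import *
o=st();p=cam('wrist');save(p,'wr8.png')
c,px,g=cloud(p)
Rt=R.from_rotvec(o['tool_rot']).as_matrix();q=(c-o['ee_pos'])@Rt
k=(q[:,0]>.013)&(q[:,0]<.07)&(abs(q[:,1])<.03)&(g<50)&(q[:,2]>-.045)&(q[:,2]<.0)
a=q[k];print(len(a),np.histogram(a[:,2],np.arange(-.045,.0,.003))[0])
cc=cv2.minEnclosingCircle(a[:,:2].astype(np.float32)*1000);print('tool frame circ',cc, 'z med',np.median(a[:,2]))
E
```

```text
time: 13.13
ee_pos: [0.5144, -0.305, -0.016]
tool_rot: [-3.121, -0.358, 0.002]
force: [0.4, 0.5, -0.3]
grip_width: 0.0427
grip_force: 0.0
time: 13.47
ee_pos: [0.5152, -0.3055, -0.0151]
tool_rot: [3.121, 0.357, 0.001]
force: [0.3, -0.3, 2.0]
grip_width: 0.0111
grip_force: 48.9
time: 14.3
ee_pos: [0.5153, -0.3059, 0.2368]
tool_rot: [3.12, 0.357, 0.005]
force: [-0.9, 1.2, -2.1]
grip_width: 0.0109
grip_force: 48.7
t 14.3 p [ 0.5153 -0.3059  0.2368] R [[0.974, 0.226, 0.004], [0.226, -0.974, -0.001], [0.003, 0.002, -1.0]] F [-0.9  1.2 -2.1] g 0.010878140693535886 48.72512698173523
4744 [   0 1032 3105  222  171  151   63    0    0    0    0    0    0    0]
tool frame circ ((36.35502624511719, 1.4233453273773193), 26.408170700073242) z med -0.03849183953621367
```

View pics/wr8.png

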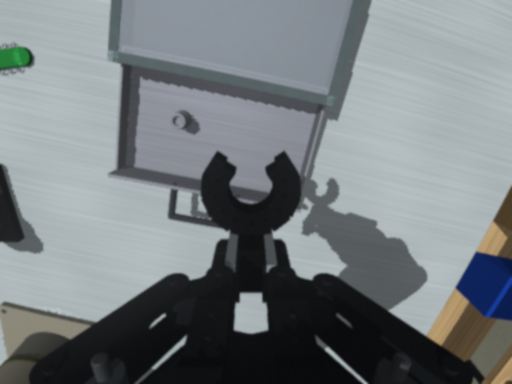

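The packer is held: C at (250,190) with the gap ahead, and the socket still standing at (182,120). Next I'll carry it to a stand-off in front of the middle damper and re-measure the shaft axis.

```bash
python3 -m jog '[{"translation":[0.0065,-0.02,0],"dr":[0,0,0]},{"translation":[0.0065,-0.04,0],"dr":[0,0,0]},{"translation":[0.0065,-0.04,0],"dr":[0,0,0]},{"translation":[0.0065,-0.04,0],"dr":[0,0,0]},{"translation":[0.0065,-0.04,0],"dr":[0,0,0]},{"translation":[0.0065,-0.04,0],"dr":[0,0,0]},{"translation":[0.0065,-0.04,0],"dr":[0,0,0]}]'
python3 -m jog '[{"translation":[0.0065,-0.04,0],"dr":[0,0,0]},{"translation":[0.0065,-0.04,0],"dr":[0,0,0]},{"translation":[0.0065,-0.04,0],"dr":[0,0,0]},{"translation":[0.0065,-0.04,0],"dr":[0,0,0]},{"translation":[0.0065,-0.04,0],"dr":[0,0,0]},{"translation":[0,-0.02,0],"dr":[0,0,0]},{"translation":[0,0,0],"dr":[0,0,0]},{"translation":[0,0,0],"dr":[0,0,0]},{"translation":[0,0,0],"dr":[0,0,0]}]'
cat >> h.py <<'E'
def meas():
    o=st();p=cam('wrist');c,px,g=cloud(p)
    Rt=R.from_rotvec(o['tool_rot']).as_matrix();T=np.array(o['ee_pos']);q=(c-T)@Rt
    a=q[(q[:,0]>.013)&(q[:,0]<.07)&(abs(q[:,1])<.032)&(g<60)&(q[:,2]>-.043)&(q[:,2]<-.034)]
    cc=cv2.minEnclosingCircle(a[:,:2].astype(np.float32)*1000);print('C in tool mm',np.round(cc[0],1),round(cc[1],1),'top z',np.median(a[:,2]).round(4),'world',(Rt@np.r_[np.array(cc[0])/1000,0]+T).round(4))
    for lab,lo,hi in (('flange',.116,.124),('washer',.154,.163),('stud',.17,.18)):
        s=c[(c[:,2]>lo)&(c[:,2]<hi)&(np.hypot(c[:,0]-.585,c[:,1]-.203)<.04)&(q[:,0]>.068)]
        if len(s)>5:
            e=cv2.minEnclosingCircle(s[:,:2].astype(np.float32)*1000)
            print(lab,len(s),np.round(e[0],1),round(e[1],1),'z',np.median(s[:,2]).round(4),'tool',((np.r_[np.array(e[0])/1000,0]-T)@Rt)[:2].round(4))
    return p
E
python3 - <<'E'
from h import *
p=meas();save(p,'wr9.png')
E
```

```text
time: 14.93
ee_pos: [0.4989, -0.0398, 0.2333]
tool_rot: [-3.121, -0.358, 0.003]
force: [1.6, -0.1, -0.2]
grip_width: 0.0114
grip_force: 48.9
time: 15.68
ee_pos: [0.482, 0.1785, 0.2336]
tool_rot: [3.12, 0.356, -0.002]
force: [-0.3, -0.8, -0.6]
grip_width: 0.0112
grip_force: 48.9
t 15.68 p [0.482  0.1785 0.2336] R [[0.974, 0.225, -0.001], [0.225, -0.974, -0.001], [-0.002, 0.001, -1.0]] F [-0.3 -0.8 -0.6] g 0.011150691363690287 48.91059637069702
C in tool mm [36.4  1.6] 26.4 top z -0.0387 world [0.5178 0.1852 0.2336]
flange 1460 [585.8 201.4] 27.2 z 0.1195 tool [0.1067 0.0009]
washer 596 [585.6 201.3] 15.1 z 0.1605 tool [0.1064 0.0009]
stud 100 [584.9 199.7] 5.7 z 0.1744 tool [0.1054 0.0023]
```

View pics/wr9.png

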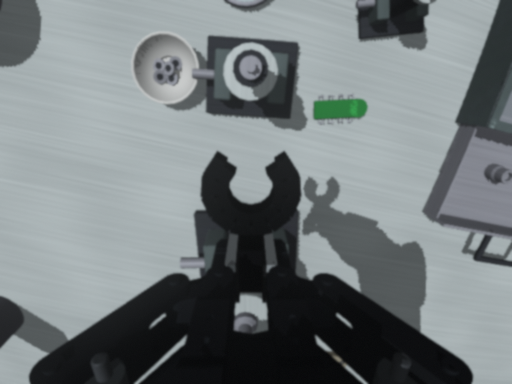

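The wrist view shows the packer level with its gap ahead (250,165), and the damper at (250,68). The large damper lies well behind the gripper. In tool axes the shaft is 70 mm ahead of the bore and laterally aligned, so I'll close in 15 mm and descend to gap height.

```bash
python3 -m jog '[{"translation":[0.015,-0.001,0.01],"dr":[0,0,0]},{"translation":[0,0,0.025],"dr":[0,0,0]},{"translation":[0,0,0.025],"dr":[0,0,0]},{"translation":[0,0,0.025],"dr":[0,0,0]},{"translation":[0,0,0.025],"dr":[0,0,0]},{"translation":[0,0,0.013],"dr":[0,0,0]},{"translation":[0,0,0],"dr":[0,0,0]},{"translation":[0,0,0],"dr":[0,0,0]}]'
python3 - <<'E'
from h import *
p=meas();print(np.round([bot.get_obs()['ee_pos'] for _ in range(2)],4));meas()
E
```

```text
time: 16.4
ee_pos: [0.4966, 0.1829, 0.1115]
tool_rot: [3.121, 0.355, -0.001]
force: [0.2, -0.8, 0.8]
grip_width: 0.0107
grip_force: 48.9
t 16.4 p [0.4966 0.1829 0.1115] R [[0.975, 0.224, -0.001], [0.224, -0.975, -0.001], [-0.001, 0.001, -1.0]] F [ 0.2 -0.8  0.8] g 0.01072020343882755 48.89165818691254
C in tool mm [36.9  1.8] 26.1 top z -0.0387 world [0.533  0.1894 0.1114]
flange 3045 [585.4 201.4] 27.1 z 0.1195 tool [0.0908 0.0018]
washer 2284 [585.6 201.2] 15.0 z 0.1605 tool [0.0909 0.0021]
stud 402 [585.7 200.9] 8.6 z 0.1746 tool [0.0909 0.0023]
[[0.4973 0.1835 0.1124]
 [0.4973 0.1835 0.1124]]
t 16.45 p [0.4973 0.1835 0.1124] R [[0.974, 0.225, 0.001], [0.225, -0.974, 0.0], [0.001, -0.0, -1.0]] F [-0.5 -0.6  0.3] g 0.011318790657613115 48.891695737838745
C in tool mm [36.5  1.6] 26.2 top z -0.0386 world [0.5333 0.1901 0.1124]
flange 2971 [585.6 201.3] 27.1 z 0.1195 tool [0.09   0.0025]
washer 2219 [585.6 201.2] 15.1 z 0.1605 tool [0.09   0.0025]
stud 374 [585.7 201.1] 8.6 z 0.1744 tool [0.09   0.0027]
```

```bash
python3 -m jog '[{"translation":[0.01,0.0005,0.002],"dr":[0,0,0]},{"translation":[0.01,0,0],"dr":[0,0,0]},{"translation":[0.008,0,0],"dr":[0,0,0]},{"translation":[0,0,0],"dr":[0,0,0]}]'
python3 -m jog '[{"translation":[0.007,0,0],"dr":[0,0,0]},{"translation":[0.007,0,0],"dr":[0,0,0]},{"translation":[0.006,0,0],"dr":[0,0,0]},{"translation":[0.0055,0,0],"dr":[0,0,0]},{"translation":[0,0,0],"dr":[0,0,0]},{"translation":[0,0,0],"dr":[0,0,0]}]'
python3 - <<'E'
from h import *
p=meas();save(p,'wr10.png')
E
```

```text
time: 16.83
ee_pos: [0.526, 0.1905, 0.1102]
tool_rot: [-3.121, -0.357, -0.003]
force: [-0.7, -0.1, -0.1]
grip_width: 0.0111
grip_force: 48.9
time: 17.33
ee_pos: [0.549, 0.1958, 0.1094]
tool_rot: [3.121, 0.357, -0.0]
force: [-1.0, -0.1, -0.0]
grip_width: 0.011
grip_force: 48.9
t 17.33 p [0.549  0.1958 0.1094] R [[0.974, 0.226, -0.0], [0.226, -0.974, -0.0], [-0.0, 0.0, -1.0]] F [-1.  -0.1 -0. ] g 0.010970194289076383 48.89058709144592
C in tool mm [36.6  1.3] 26.5 top z -0.0386 world [0.5849 0.2028 0.1094]
```

View pics/wr10.png

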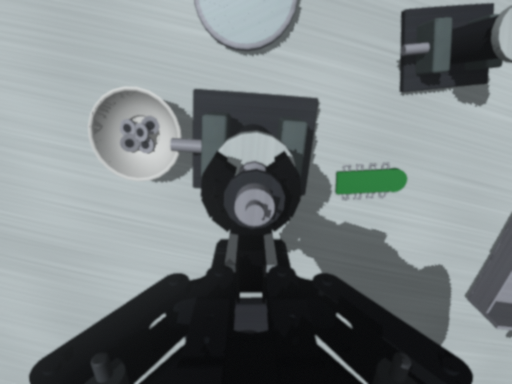

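The wrist view shows the C round the shaft under the washer, centred near (250,195), with no contact force. (I've now viewed 12 pictures, over the 10 allowed, so I'll go on with numbers only.)

```bash
sed -i 's/&(q\[:,0\]>.068)\]/]/' h.py; python3 - <<'E'
from h import *
meas();meas()
E
```

```text
t 17.38 p [0.5488 0.1958 0.1094] R [[0.974, 0.226, -0.0], [0.226, -0.974, -0.0], [-0.0, 0.0, -1.0]] F [ 0.  -0.  -0.5] g 0.011009547405061156 48.890610337257385
C in tool mm [36.7  1.3] 26.5 top z -0.0386 world [0.5848 0.2028 0.1094]
flange 1739 [596.7 201.4] 24.0 z 0.1196 tool [0.048  0.0053]
washer 2221 [573.5 199.9] 26.9 z 0.1604 tool [0.0251 0.0016]
stud 975 [566.9 198.9] 27.7 z 0.1747 tool [0.0184 0.001 ]
t 17.43 p [0.5486 0.1958 0.1094] R [[0.974, 0.226, -0.0], [0.226, -0.974, -0.0], [-0.0, -0.0, -1.0]] F [-0.1  0.1 -1.2] g 0.01137656050637396 48.89036178588867
C in tool mm [36.6  1.3] 26.5 top z -0.0387 world [0.5846 0.2028 0.1094]
flange 1751 [596.8 201.4] 24.1 z 0.1196 tool [0.0482 0.0054]
washer 2220 [573.9 200.2] 26.8 z 0.1604 tool [0.0256 0.0015]
stud 962 [567.7 198. ] 26.7 z 0.1747 tool [0.0191 0.0022]
```

```bash
python3 -m jog '[{"translation":[0.0006,0.001,0],"dr":[0,0,0]},{"translation":[0,0,0.003],"dr":[0,0,0]},{"translation":[0,0,0.003],"dr":[0,0,0]},{"translation":[0,0,0],"dr":[0,0,0]}]'
python3 -m jog '[{"translation":[0,0,0.002],"dr":[0,0,0]},{"translation":[0,0,0.002],"dr":[0,0,0]},{"translation":[0,0,0.001],"dr":[0,0,0]},{"translation":[0,0,0],"dr":[0,0,0]}]'
python3 - <<'E'
from h import *
meas()
E
```

```text
time: 17.82
ee_pos: [0.5492, 0.1949, 0.1027]
tool_rot: [3.121, 0.358, -0.002]
force: [-0.7, -0.0, -0.9]
grip_width: 0.0113
grip_force: 48.9
time: 18.15
ee_pos: [0.5495, 0.195, 0.0982]
tool_rot: [3.121, 0.358, -0.001]
force: [0.3, 1.2, -0.4]
grip_width: 0.0114
grip_force: 48.9
t 18.15 p [0.5495 0.195  0.0982] R [[0.974, 0.226, -0.0], [0.226, -0.974, -0.0], [-0.0, 0.0, -1.0]] F [ 0.3  1.2 -0.4] g 0.011371893815349428 48.890300989151
C in tool mm [36.3  1.5] 26.7 top z -0.0386 world [0.5852 0.2018 0.0982]
flange 1721 [597.9 202.7] 23.7 z 0.1196 tool [0.0489 0.0034]
washer 2341 [572.9 199.7] 27.5 z 0.1604 tool [0.024  0.0007]
stud 2311 [562.8 197.8] 32.7 z 0.1749 tool [0.0136 0.0003]
```

```bash
python3 -m jog '[{"translation":[0,0,0.001],"dr":[0,0,0]},{"translation":[0,0,0.001],"dr":[0,0,0]},{"translation":[0,0,0],"dr":[0,0,0]},{"translation":[0,0,0],"dr":[0,0,0]}]'
python3 -m jog '[{"translation":[0,0,0.0005],"dr":[0,0,0]},{"translation":[0,0,0],"dr":[0,0,0]},{"translation":[0,0,0],"dr":[0,0,0]}]'
```

```text
time: 18.53
ee_pos: [0.5496, 0.195, 0.0965]
tool_rot: [-3.121, -0.358, 0.0]
force: [0.3, -0.1, 0.3]
grip_width: 0.0114
grip_force: 48.9
time: 18.78
ee_pos: [0.5497, 0.195, 0.096]
tool_rot: [-3.121, -0.358, -0.0]
force: [0.3, -0.4, -0.4]
grip_width: 0.0113
grip_force: 48.9
```

```bash
python3 -m jog '[{"translation":[0,0,0],"dr":[0,0,0]},{"translation":[0,0,0],"dr":[0,0,0]},{"translation":[0,0,0],"dr":[0,0,0]},{"translation":[0,0,0],"dr":[0,0,0]},{"translation":[0,0,0],"dr":[0,0,0]}]' 0.6
python3 -m jog '[{"translation":[0,0,-0.005],"dr":[0,0,0]},{"translation":[0,0,-0.015],"dr":[0,0,0]},{"translation":[0,0,-0.03],"dr":[0,0,0]},{"translation":[0,0,-0.04],"dr":[0,0,0]},{"translation":[0,0,-0.04],"dr":[0,0,0]},{"translation":[-0.04,0,-0.02],"dr":[0,0,0]},{"translation":[-0.03,0,0],"dr":[0,0,0]},{"translation":[0,0,0],"dr":[0,0,0]},{"translation":[0,0,0],"dr":[0,0,0]}]'
python3 - <<'E'
from h import *
st()
for n in ('wrist','top','scene'):
    p=cam(n);c,px,g=cloud(p);d=np.hypot(c[:,0]-.5856,c[:,1]-.2012)
    s=c[(d<.029)&(d>.016)&(g<70)&(c[:,2]>.122)&(c[:,2]<.142)]
    rb=c[(d<.06)&(d>.016)&(c[:,2]>.144)&(c[:,2]<.156)&(g<70)]
    print(n,len(s),'C top z',np.percentile(s[:,2],[10,50,90]).round(4))
    k=s[s[:,2]>.13]
    if len(k)>20:
        A=np.c_[k[:,:2]-[.5856,.2012],np.ones(len(k))];f=np.linalg.lstsq(A,k[:,2],rcond=None)[0];e=cv2.minEnclosingCircle(k[:,:2].astype(np.float32)*1000)
        print('  plane slope',f.round(3),'circ',np.round(e[0],1),round(e[1],1))
    if len(rb): print('  rib',len(rb),rb.mean(0).round(4))
    for th in ('packer_bore','socket_mid','dish','gauge','mirror'):
        r=look_for(th,p)
        if r: print('  ',th,np.round(r[0]['pixel']),round(r[0]['confidence'],2),np.round(w(p,*r[0]['pixel']),3))
E
```

```text
time: 19.2
ee_pos: [0.5497, 0.1951, 0.0961]
tool_rot: [-3.121, -0.358, -0.0]
force: [0.2, 0.9, -0.6]
grip_width: 0.0341
grip_force: 0.0
time: 19.95
ee_pos: [0.4835, 0.1799, 0.2458]
tool_rot: [-3.119, -0.358, -0.002]
force: [0.9, 0.3, -0.1]
grip_width: 0.0342
grip_force: 0.0
t 19.95 p [0.4835 0.1799 0.2458] R [[0.974, 0.227, 0.001], [0.227, -0.974, 0.002], [0.002, -0.002, -1.0]] F [ 0.9  0.3 -0.1] g 0.0341727706746589 0.0
wrist 1064 C top z [0.1325 0.1335 0.1345]
  plane slope [-0.007 -0.001  0.134] circ [586.1 202.2] 26.5
  rib 332 [0.5496 0.1936 0.1495]
   packer_bore [246.  91.] 0.97 [0.569 0.203 0.133]
   socket_mid [494. 172.] 0.86 [ 0.548 -0.192  0.032]
   dish [166.  74.] 0.8 [0.567 0.32  0.012]
   mirror [246.   4.] 0.71 [0.676 0.23  0.013]
top 198 C top z [0.1305 0.1336 0.1357]
  plane slope [-0.002 -0.01   0.134] circ [583.  201.9] 26.3
  rib 70 [0.5462 0.1935 0.1498]
   packer_bore [174. 160.] 0.58 [0.574 0.195 0.133]
   gauge [234. 169.] 0.76 [0.568 0.068 0.007]
   mirror [167. 117.] 0.88 [0.702 0.236 0.013]
scene 102 C top z [0.1276 0.1342 0.1369]
  plane slope [-0.028 -0.021  0.135] circ [585.4 203.9] 25.7
  rib 38 [0.5487 0.1953 0.1498]
   packer_bore [318. 233.] 0.63 [0.577 0.214 0.139]
   dish [342. 268.] 0.65 [0.567 0.309 0.013]
   gauge [276. 227.] 0.68 [0.572 0.076 0.007]
   mirror [296. 295.] 0.82 [0.716 0.248 0.011]
```

The packer lies flat: C top at 0.1335–0.134, so its underside is on the 0.1195 flange, and it is centred within about 1 mm. The socket stands in the tray and the bystanders are unmoved, so I'm handing in.

```bash
python3 -c "
from cell import bot
print(bot.sign_off())"
```

```text
the job is handed in; nothing more can be done
None
```

The job is handed in, with no verdict returned: on my measurements the packer lies flat on the middle damper's flange, about 1 mm off the shaft axis, and is let go; the socket stands in the open tray, the dish, gauge and mirror are unmoved, and it took about 20 s, but I viewed 12 pictures, over the limit of 10.

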